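Tip the standing pack flat and fold the carton flap shut

TASK

Finish packing the long open carton: with the fingertips, push over the green pack that stands on end inside it, towards the carton's middle, so that it lies flat on its broad face in the carton; then push the carton's long flap over until it is fully shut. Do not pick up or carry the pack, and leave the small tin in the carton and everything else on the table where it is.

Things in the scene. Friction and masses are not known exactly. Their poses are not given: they have to be found in the camera images.
- carton: Cardboard carton, fixed to the table, 150 (its x) x 350 (its y) x 105 mm high, walls 5 mm, open on top. Origin at the centre of its underside, z up, its -x long side faces roughly towards the robot. A flat layer sheet inside forms a floor 50 mm above the underside (55 mm below the rim); inside it measures 140 x 340 mm. It stands left or right on the table, with a stock bin on the other side.
- flap (a joint): Angle (rad) of the carton's long flap about its near (-x) top edge: 0 = shut, lying level on the rim; pi/2 = upright; starts at 1.75 to 2.15, leaning outwards towards the robot; stop at 2.3. The flap is a 140 x 348 x 4 mm cardboard sheet of 50 g; the hinge has dry friction (0.07 N m), so it stays where it is left; about 1 N at the free edge moves it. Shut, its top face is 109 mm above the table.
- flap_hinge (a point): Middle of the flap's hinge line, in the carton frame at x = -75, y = 0, z = 107 mm. Axes turn with the flap: x from the hinge to the free edge, y along the hinge, z out of the face that is on top when shut.
- flap_edge (a point): Middle of the flap's free edge, 140 mm from the hinge; axes as flap_hinge.
- pack_c (a point): Centre of the green pack, a closed box of 90 (its x) x 45 (its y) x 150 mm (its z), 0.15 to 0.31 kg. At the start it stands on end (z up) on the carton's inner floor near one end of the carton, about 125 mm from the carton's centre along the carton's y, on the + or the - side; its y is nearly along the carton's y, so it tips towards the carton's middle. Standing, its top is 200 mm and its centre 125 mm above the table; lying flat its centre is 72.5 mm above the table.
- tin: Small round steel tin, 57 mm across, 39 mm high, standing loose on the carton's inner floor near the end opposite the pack; origin at the centre of its underside. To be left standing there.
- stockbin: Bystander: fixed open cardboard bin 200 x 200 x 85 mm with green packs in it up to 93 mm high; origin at the centre of its underside.
- spare_flat: Bystander: a loose green pack lying flat beyond the carton, 90 x 150 x 45 mm; origin under its centre.
- spare_tall: Bystander: a loose green pack standing on end on the table, 90 x 45 x 150 mm high; origin under its centre.
- tape_roll: Bystander: roll of clear tape lying flat, 100 mm across, 48 mm high; origin under its centre.
- stapler: Bystander: stapler, 130 x 34 x 46 mm; origin under its centre.
- mug: Bystander: white mug, 80 mm across, 90 mm high; origin under its centre.
- knife: Bystander: closed box knife, about 165 x 24 x 14 mm; origin under its handle's centre.
- pack: The same pack; origin at the centre of its 90 x 45 mm end face that is down at the start, axes as pack_c.

How it is judged (in metres and radians):
On the way, in this order (a step that is already met when the one before it is completed fails the run):
1. the pack lies flat in the carton while the flap is still open (angle between the y axis of pack_c and the z axis of carton, either way round below 0.15 rad and z of pack_c in the frame of carton below 0.085 m and x of pack_c in the frame of carton between -0.07 and 0.07 m and y of pack_c in the frame of carton between -0.17 and 0.17 m and value of joint flap above 1 rad), for 0.2 s.
2. the flap is shut over it (value of joint flap below 0.1 rad), for 0.2 s.
At the end, for the whole second after the job is handed in: The pack lies on a broad face on the carton's inner floor (its thin axis within 0.15 rad of vertical, its centre inside the walls), at rest; the flap is within 0.1 rad of shut; the tin is upright within 40 mm and every other loose thing within 30 mm of its start (angle between the y axis of pack_c and the z axis of carton, either way round below 0.15 rad and z of pack_c in the frame of carton below 0.085 m and x of pack_c in the frame of carton between -0.07 and 0.07 m and y of pack_c in the frame of carton between -0.17 and 0.17 m and value of joint flap below 0.1 rad and linear speed of pack below 0.02 m/s and angle between tin's own z axis and vertical below 0.2 rad and distance of tin from where it was at the start of the episode below 0.04 m and distance of each of spare_flat, spare_tall, tape_roll, stapler, mug, knife from where it was at the start of the episode below 0.03 m); the robot touches nothing.
It fails at once if the pack is lifted or carried (its foot, the end that was down, more than 45 mm above the carton's inner floor, or its centre more than 27 mm above its standing height) (height (world z) of pack_c above 0.152 m or height (world z) of pack above 0.095 m).
It fails at once if the pack leaves the carton (x of pack_c in the frame of carton above 0.1 m or x of pack_c in the frame of carton below -0.1 m or y of pack_c in the frame of carton above 0.2 m or y of pack_c in the frame of carton below -0.2 m).
It fails at once if the tin is moved by more than 40 mm, lifted or tipped (distance of tin from where it was at the start of the episode above 0.04 m or height (world z) of tin above 0.07 m or angle between tin's own z axis and vertical above 0.5 rad).
It fails at once if another loose thing is moved by more than 30 mm (distance of any of spare_flat, spare_tall, tape_roll, stapler, mug, knife from where it was at the start of the episode above 0.03 m).
It also fails if it takes over 51 s, if anything falls off the work surface, if the arm or the gripper's body presses on something with over 40 N, if the wrist force passes 120 N, or if a joint passes its speed limit or range.

ROBOT

A 6-joint arm with a two-finger parallel gripper is mounted at the origin on the work surface. World frame = base frame: x ahead of the robot, y to its left, z up, the work surface at z = 0. Lengths are in m, angles in degrees, forces in N, time in s.
With the tool pointing down it reaches from about 0.375 to 0.9 m from the base axis. Payload 3.1 kg.
Tool frame: the origin (TCP) lies on the centre line of the jaws, within the pads' length; the fingertips stand 8 mm ahead of it and the grasp point (between the pads) lies 11 mm behind it; z points along the fingers, y is the direction in which the jaws open and shut (so a half turn about z gives the same grasp; the last joint's range is limited). The gripper opens to 87 mm and grips with 3 to 60 N. Pads are 19 mm wide; open, the fingers measure 117 mm over their backs; the gripper's body (75 mm by 190 mm) begins 51 mm behind the grasp point.
Start: joints at [-77.206, 30.224, 82.088, -0, 67.689, -10.227], TCP at [0.244, -0.575, 0.231] pointing down, gripper open.
Joint ranges: [-176.69, 176.69], [-43.24, 126.21], [12.49, 139.97], [-82, 262], [0, 151.66], [-163.58, 163.58]. Speed limits (degrees/s): [159.86, 159.86, 180, 180, 180, 180].

INTERFACE

Orientations are given as a 3x3 rotation matrix whose columns are the frame's x, y, z axes.
In Python, from rig import * gives the robot as it stands. The module is installed in compiled form; this text tells all that it offers.
- The arm moves only by the tool arm_command, never from a script. Its argument "commands" is a list of rows, each an object with "translation": the shift along the tool's x, y, z scaled (see below), a list of three; "dr": the turn, a rotation vector about the tool's x, y, z scaled (see below), a list of three; "jaw": the closure, from 0 (fully open) to 1 (shut). In form: [{"translation": [x, y, z], "dr": [ax, ay, az], "jaw": jaw}, ...]. A call has 1 to 12 rows; each row shifts and turns the commanded pose from where the row before left it, along the tool's axes as they then stand; what a row does not reach is not made up. The controller multiplies each number of a shift by 25 mm and each number of a turn by 6 degrees. A row lasts 1/12 s, in which the tool goes at most 41.7 mm and 7.16 degrees, less where a joint would pass 70% of its speed; a pose out of reach is approached as far as the arm can. A call with a number of a shift or a turn outside -1 to 1 is refused whole. A call with a gripper value outside its range is refused whole. The fingers move at their own pace and stop on an object; the grip force is fixed at half the most. Time passes only in rows, so rows that do not move let the fingers close. It gives the time, the measured TCP pose, the force and the opening at its end, in the units of the state.
- read_state(): the state, without advancing time (a new reading comes with each control period).
- capture(name): name is "side" or "top" or "wrist"; returns (picture, depth): 400x640x3 uint8, red, green, blue; 400x640 float32, m along the optical axis (not along the pixel's ray), 0 where there is no reading.
- camera_model(name): a dict with "intrinsics" (3x3 intrinsics, pixels), "pose" (4x4, takes a point from camera to world coordinates); the wrist camera has in their place "mount" (4x4, takes a point from camera to tool coordinates, whose origin is the TCP and whose axes are the flange's). Camera axes: x right, y down, z forward; pixel columns grow to the right and rows downward; lengths in m; the calibration is good to about 2 mm. A picture is of the moment at which its call begins: read the wrist's pose just before it. camera_model takes no time and is no camera call.
- hand_in(): hands the job in, once; it reports no verdict.
The state is a dict: "time_s": time; "joint_positions": joint angles; "qvel": joint speeds; "tau": joint torques, N m; "position": TCP position; "tcp_rot": TCP orientation; "force": force on the tool from outside, world axes, zero at the start; "moment": the same for the moment, N m; "opening": opening from 0.0 (shut) to 1.0 (fully open).
Only numpy, scipy, OpenCV 4.12 (cv2) and the standard library are available. Lean on these libraries where they do the work, as an engineer would, in place of code of your own. Each camera call takes 0.05 s, during which the arm holds its last target.

## Working session

There is one attempt and no reset: what is moved stays moved. The work goes in short steps, Python scripts to look and compute and a tool call to move; the robot and the scene stay as the last step left them, time stands still between calls to the robot, and variables do not carry over. Pictures are saved under pics/ and viewed, and the job is handed in when it is done.

Besides the shell and the picture viewer there is one more tool, called after "Call:" as name(argument=value, ...) on one line, values as JSON. arm_command: Moves the arm, as the interface text tells. Its arguments: {"type":"object","properties":{"commands":{"type":"array"}},"required":["commands"]}

```bash
mkdir -p pics; python3 - <<'E'
from rig import *
import cv2,numpy as np
s=read_state();print(s)
for n in ["side","top"]:
    p,d=capture(n);cv2.imwrite(f"pics/{n}0.png",cv2.cvtColor(p,cv2.COLOR_RGB2BGR));np.save(f"{n}0.npy",d)
    m=camera_model(n);print(n,np.round(m["intrinsics"],1).tolist(),np.round(m["pose"],3).tolist())
print(camera_model("wrist"))
E
```

```text
{'time_s': 0.0, 'joint_positions': array([-7.72081137e+01,  3.02785330e+01,  8.21578073e+01,  6.97785732e-04,
        6.76910058e+01, -1.02276529e+01]), 'qvel': array([0.02233828, 0.04440226, 0.00324201, 0.02848768, 0.09405402,
       0.0121961 ]), 'tau': array([-5.29812842e-04, -4.40039062e+01, -1.76592278e+01,  6.31661760e-02,
        5.79477358e-02, -1.60171389e-04]), 'position': array([ 0.24426379, -0.57448965,  0.2295684 ]), 'tcp_rot': array([[ 9.20373462e-01,  3.91040228e-01, -4.81120669e-04],
       [ 3.91040313e-01, -9.20370993e-01,  2.16993727e-03],
       [ 4.05723255e-04, -2.18529025e-03, -9.99997530e-01]]), 'force': array([ 0.85867336, -0.99032719, -0.13826258]), 'moment': array([ 0.01355351,  0.0068363 , -0.01901649]), 'opening': 1.0019546469676532}
side [[419.1, 0.0, 317.7], [0.0, 419.1, 196.2], [0.0, 0.0, 1.0]] [[-0.964, -0.202, 0.175, 0.32], [-0.267, 0.708, -0.654, 0.876], [0.008, -0.676, -0.736, 1.107], [0.0, 0.0, 0.0, 1.0]]
top [[483.0, 0.0, 320.0], [0.0, 483.0, 202.8], [0.0, 0.0, 1.0]] [[0.025, -0.988, 0.15, 0.387], [-1.0, -0.027, -0.01, 0.02], [0.014, -0.149, -0.989, 1.403], [0.0, 0.0, 0.0, 1.0]]
{'intrinsics': array([[325.32272561,   0.        , 318.83857044],
       [  0.        , 325.32272561, 197.69327802],
       [  0.        ,   0.        ,   1.        ]]), 'mount': array([[-3.38226102e-04, -9.65851367e-01, -2.59096552e-01,
         6.99511920e-02],
       [ 9.99999902e-01, -2.52687155e-04, -3.63446883e-04,
        -9.85184435e-04],
       [ 2.85565298e-04, -2.59096650e-01,  9.65851357e-01,
        -1.53172093e-01],
       [ 0.00000000e+00,  0.00000000e+00,  0.00000000e+00,
         1.00000000e+00]])}
```

View pics/side0.png

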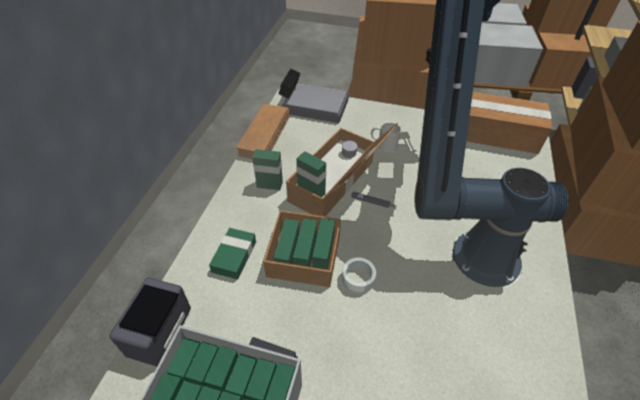

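View pics/top0.png

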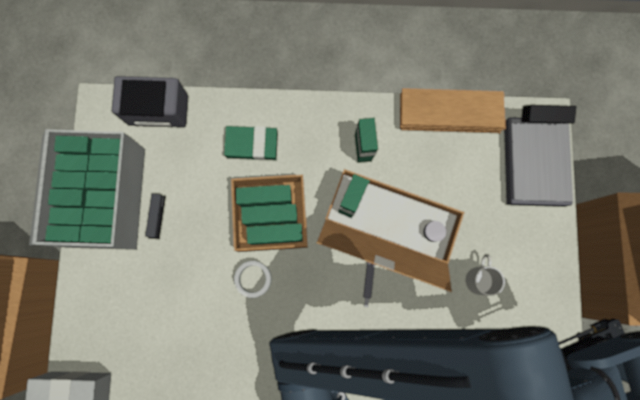

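The top view shows the carton centred near (395,215), with the pack at its left (+y) end at (353,196), the tin at (433,231), the flap leaning to the robot, the mug at (485,280) and the knife at (369,280). Next I measure these positions.

```bash
cat > h.py <<'E'
import numpy as np,cv2
from rig import *
def ray(n,u,v,z=None,d=None,T=None):
    m=camera_model(n);K=m["intrinsics"];P=m["pose"] if T is None else T
    r=np.linalg.inv(K)@np.array([u,v,1.]); w=P[:3,:3]@r;o=P[:3,3]
    return o+w*((z-o[2])/w[2] if z is not None else d)
E
python3 - <<'E'
from h import *
p=cv2.imread("pics/top0.png");d=np.load("top0.npy")
cv2.imwrite("pics/topz.png",cv2.resize(p[140:320,300:520],None,fx=3.6,fy=3.3,interpolation=cv2.INTER_CUBIC))
K=camera_model("top")["intrinsics"];P=camera_model("top")["pose"]
v,u=np.mgrid[0:400,0:640]
pts=np.stack([(u-K[0,2])/K[0,0]*d,(v-K[1,2])/K[1,1]*d,d],-1)@P[:3,:3].T+P[:3,3]
np.save("pts.npy",pts)
hsv=cv2.cvtColor(p,cv2.COLOR_BGR2HSV)
x,y,z=pts[...,0],pts[...,1],pts[...,2]
roi=(u>310)&(u<475)&(v>160)&(v<300)
def rect(mask,name):
    q=pts[mask][:,:2].astype(np.float32)
    r=cv2.minAreaRect(q*1000); print(name,len(q),np.round(r[0]),np.round(r[1]),round(r[2],1),np.round(np.median(pts[mask],0),3))
g=(hsv[...,0]>60)&(hsv[...,0]<95)&(hsv[...,1]>80)
rect(roi&(z>.19)&(z<.21)&g&(v<225),"packtop")
rect(roi&(z>.098)&(z<.112)&(v<262),"rim")
rect(roi&(abs(z-.05)<.006)&(hsv[...,1]<60)&(v<255)&(u>335),"floor")
rect(roi&(abs(z-.089)<.006)&(u>410)&(u<450),"tin")
for a in [(347,171),(463,212),(319,240),(452,290),(449,262)]: print(a,np.round(pts[a[1],a[0]],3))
# flap
m=roi&(hsv[...,0]>5)&(hsv[...,0]<25)&(hsv[...,1]>90)&(z>.12)
q=pts[m];c=q.mean(0);U,S,V=np.linalg.svd(q-c,full_matrices=False);print("flap",len(q),c,V,S)
print(q.min(0),q.max(0))
E
```

```text
packtop 519 [598. -78.] [41. 85.] 67.5 [ 0.598 -0.077  0.2  ]
rim 754 [ 556. -198.] [351. 156.] 71.7 [ 0.564 -0.214  0.105]
floor 4327 [ 560. -199.] [341. 135.] 71.4 [ 0.556 -0.211  0.05 ]
tin 380 [ 538. -319.] [199.  83.] 21.3 [ 0.52  -0.312  0.089]
(347, 171) [ 0.675 -0.065  0.103]
(463, 212) [ 0.569 -0.382  0.106]
(319, 240) [0.474 0.009 0.221]
(452, 290) [ 0.362 -0.316  0.221]
(449, 262) [ 0.437 -0.372 -0.001]
flap 2996 [ 0.44620649 -0.15923097  0.18281082] [[-0.1554198  -0.7462911  -0.64722042]
 [ 0.31989498  0.58185501 -0.74773789]
 [-0.93461858  0.32325584 -0.14830299]] [5.86342856 5.25241348 0.9171159 ]
[ 0.36181738 -0.33037354  0.12001632] [0.63896772 0.02040765 1.40316568]
```

View pics/topz.png

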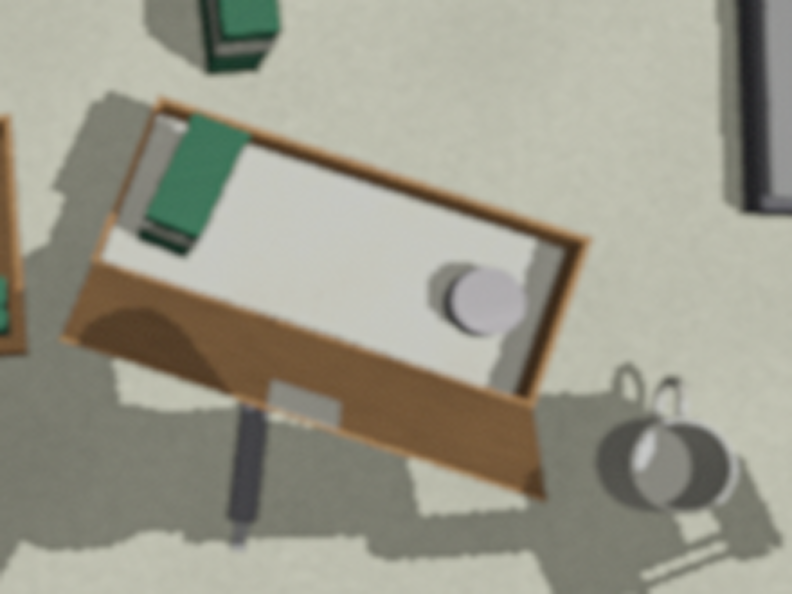

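Call:
arm_command(commands=[{"translation": [0,0,-1],"dr": [0,0,0.988],"jaw": 1},{"translation": [0,0,-1],"dr": [0,0,0.988],"jaw": 1},{"translation": [0,0,-1],"dr": [0,0,0.988],"jaw": 1},{"translation": [0,0,0],"dr": [0,0,0.988],"jaw": 1},{"translation": [0,0,0],"dr": [0,0,0.988],"jaw": 1},{"translation": [0,0,0],"dr": [0,0,0.988],"jaw": 1},{"translation": [0,0,0],"dr": [0,0,0.988],"jaw": 1},{"translation": [0,0,0],"dr": [0,0,0],"jaw": 1}])

```text
time_s: 0.77
position: [0.2443, -0.5749, 0.3051]
tcp_rot: [[0.948, -0.319, -0.0], [-0.319, -0.948, 0.001], [-0.001, -0.001, -1.0]]
force: [-1.2, 0.7, 0.2]
opening: 0.479
```

```bash
cat >> h.py <<'E'
C=np.array([.558,-.199]);CX=np.array([.948,-.317]);CY=np.array([.317,.948])
def cart():
    s=read_state();p=s["position"];q=p[:2]-C
    R=s["tcp_rot"]
    print("t",round(s["time_s"],2),"cart",np.round([q@CX,q@CY,p[2]],4),"toolx",np.round(R[:,0],3),"toolz",np.round(R[:,2],3),"F",np.round(s["force"],1),"op",round(s["opening"],2))
E
python3 -c "
from h import *
cart();print(np.round(read_state()['joint_positions']))"
```

```text
t 0.77 cart [-0.1782 -0.4557  0.3051] toolx [ 0.948 -0.319 -0.001] toolz [-0.     0.001 -1.   ] F [-1.2  0.7  0.2] op 0.48
[-77.  26.  77.  -0.  77.  31.]
```

Call:
arm_command(commands=[{"translation": [0.274,-0.99,0],"dr": [0,0,0],"jaw": 1},{"translation": [0.274,-0.99,0],"dr": [0,0,0],"jaw": 1},{"translation": [0.274,-0.99,0],"dr": [0,0,0],"jaw": 1},{"translation": [0.274,-0.99,0],"dr": [0,0,0],"jaw": 1},{"translation": [0.274,-0.99,0],"dr": [0,0,0],"jaw": 1},{"translation": [0.274,-0.99,0],"dr": [0,0,0],"jaw": 1},{"translation": [0.274,-0.99,0],"dr": [0,0,0],"jaw": 1},{"translation": [0.274,-0.99,0],"dr": [0,0,0],"jaw": 1},{"translation": [0.274,-0.99,0],"dr": [0,0,0],"jaw": 1},{"translation": [0.274,-0.99,0],"dr": [0,0,0],"jaw": 1},{"translation": [0.274,-0.99,0],"dr": [0,0,0],"jaw": 1},{"translation": [0.274,-0.99,0],"dr": [0,0,0],"jaw": 1}])

```text
time_s: 1.77
position: [0.4169, -0.3182, 0.3053]
tcp_rot: [[0.949, -0.314, -0.0], [-0.314, -0.949, 0.001], [-0.001, -0.0, -1.0]]
force: [-0.0, 0.4, 0.3]
opening: 0.008
```

Call:
arm_command(commands=[{"translation": [0.274,-0.99,0],"dr": [0,0,0],"jaw": 1},{"translation": [0.274,-0.99,0],"dr": [0,0,0],"jaw": 1},{"translation": [0.274,-0.99,0],"dr": [0,0,0],"jaw": 1},{"translation": [0.274,-0.99,0],"dr": [0,0,0],"jaw": 1},{"translation": [0.274,-0.99,0],"dr": [0,0,0],"jaw": 1},{"translation": [0.274,-0.99,0],"dr": [0,0,0],"jaw": 1},{"translation": [0.274,-0.99,0],"dr": [0,0,0],"jaw": 1},{"translation": [0.274,-0.99,0],"dr": [0,0,0],"jaw": 1},{"translation": [0.274,-0.99,0],"dr": [0,0,0],"jaw": 1},{"translation": [0.274,-0.99,0],"dr": [0,0,0],"jaw": 1},{"translation": [0.274,-0.99,0],"dr": [0,0,0],"jaw": 1},{"translation": [0.274,-0.99,0],"dr": [0,0,0],"jaw": 1}])

```text
time_s: 2.77
position: [0.5889, -0.0627, 0.3052]
tcp_rot: [[0.949, -0.314, -0.001], [-0.314, -0.949, 0.0], [-0.001, 0.0, -1.0]]
force: [0.2, 0.4, 0.6]
opening: 0.004
```

Call:
arm_command(commands=[{"translation": [0.274,-0.99,0],"dr": [0,0,0],"jaw": 1},{"translation": [0.274,-0.99,0],"dr": [0,0,0],"jaw": 1},{"translation": [0,0,0],"dr": [0,0,0],"jaw": 1},{"translation": [0,0,0],"dr": [0,0,0],"jaw": 1}])

```text
time_s: 3.1
position: [0.6173, -0.0201, 0.3049]
tcp_rot: [[0.95, -0.312, -0.001], [-0.312, -0.95, -0.0], [-0.001, 0.0, -1.0]]
force: [-0.0, -0.6, 0.0]
opening: 0.004
```

```bash
python3 -c "
from h import *
cart()
for n in ['wrist','top']:
  p,d=capture(n);cv2.imwrite(f'pics/{n}1.png',cv2.cvtColor(p,cv2.COLOR_RGB2BGR))
"
```

```text
t 3.1 cart [-0.0004  0.1884  0.3049] toolx [ 0.95  -0.312 -0.001] toolz [-0.001 -0.    -1.   ] F [-0.  -0.6  0. ] op 0.0
```

View pics/wrist1.png

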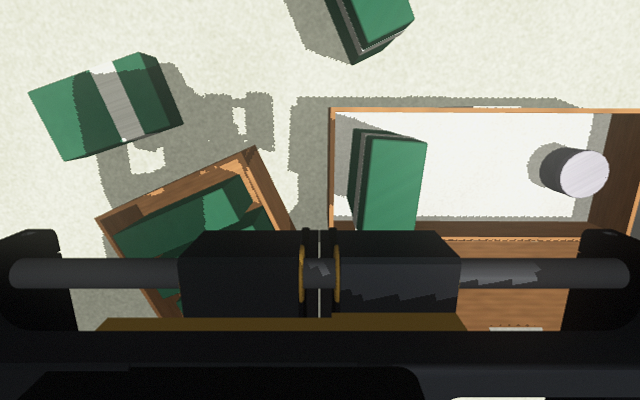

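The wrist view shows the closed fingertips at (320,268), left of the pack (top face near (390,180)) and so behind it. I lower to push height next.

Call:
arm_command(commands=[{"translation": [0,0,1],"dr": [0,0,0],"jaw": 1},{"translation": [0,0,1],"dr": [0,0,0],"jaw": 1},{"translation": [0,0,1],"dr": [0,0,0],"jaw": 1},{"translation": [0,0,1],"dr": [0,0,0],"jaw": 1},{"translation": [0,0,0.9],"dr": [0,0,0],"jaw": 1},{"translation": [0,0,0],"dr": [0,0,0],"jaw": 1},{"translation": [0,0,0],"dr": [0,0,0],"jaw": 1}])

```text
time_s: 3.78
position: [0.6161, -0.0222, 0.1822]
tcp_rot: [[0.948, -0.318, -0.003], [-0.318, -0.948, 0.001], [-0.003, 0.001, -1.0]]
force: [0.4, 0.1, 1.2]
opening: 0.006
```

```bash
python3 -c "
from h import *
cart()
for n in ['wrist','side']:
  p,d=capture(n);cv2.imwrite(f'pics/{n}2.png',cv2.cvtColor(p,cv2.COLOR_RGB2BGR))
p=cv2.imread('pics/side2.png');cv2.imwrite('pics/side2z.png',cv2.resize(p[80:250,220:440],None,fx=3.5,fy=3.5))
"
```

```text
t 3.78 cart [-0.001   0.186   0.1822] toolx [ 0.948 -0.318 -0.003] toolz [-0.003  0.001 -1.   ] F [0.4 0.1 1.2] op 0.01
```

View pics/wrist2.png

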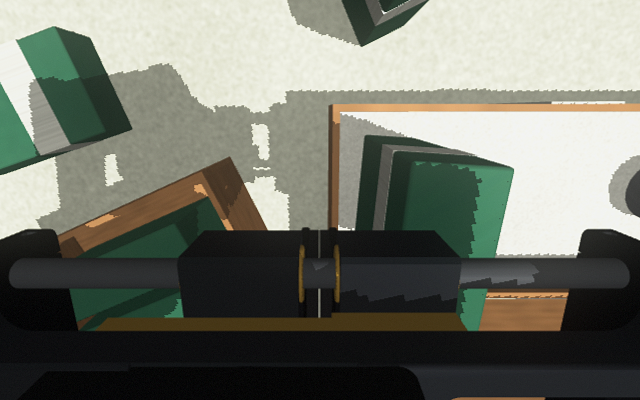

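View pics/side2z.png

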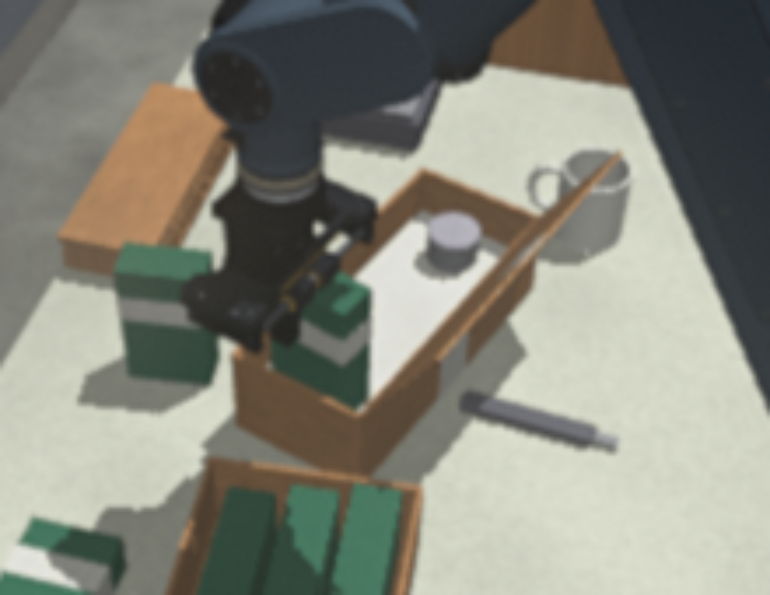

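The side view shows the fingers standing on the stock-bin side of the pack, clear of it. I push slowly.

Call:
arm_command(commands=[{"translation": [0,0.2,0],"dr": [0,0,0],"jaw": 1},{"translation": [0,0.2,0],"dr": [0,0,0],"jaw": 1},{"translation": [0,0.2,0],"dr": [0,0,0],"jaw": 1},{"translation": [0,0.15,0],"dr": [0,0,0],"jaw": 1},{"translation": [0,0.15,0],"dr": [0,0,0],"jaw": 1},{"translation": [0,0.15,0],"dr": [0,0,0],"jaw": 1},{"translation": [0,0.15,0],"dr": [0,0,0],"jaw": 1},{"translation": [0,0.15,0],"dr": [0,0,0],"jaw": 1},{"translation": [0,0.15,0],"dr": [0,0,0],"jaw": 1},{"translation": [0,0.15,0],"dr": [0,0,0],"jaw": 1}])

```text
time_s: 4.72
position: [0.6041, -0.0607, 0.183]
tcp_rot: [[0.948, -0.317, -0.0], [-0.317, -0.948, 0.0], [-0.0, -0.0, -1.0]]
force: [0.3, 0.7, 0.0]
opening: 0.008
```

```bash
python3 -c "
from h import *
cart()
for n in ['wrist','side']:
  p,d=capture(n);cv2.imwrite(f'pics/{n}3.png',cv2.cvtColor(p,cv2.COLOR_RGB2BGR))
p=cv2.imread('pics/side3.png');cv2.imwrite('pics/side3z.png',cv2.resize(p[80:250,220:440],None,fx=3.5,fy=3.5))
"
```

```text
t 4.72 cart [-1.000e-04  1.457e-01  1.830e-01] toolx [ 0.948 -0.317 -0.   ] toolz [-0.  0. -1.] F [0.3 0.7 0. ] op 0.01
```

View pics/wrist3.png

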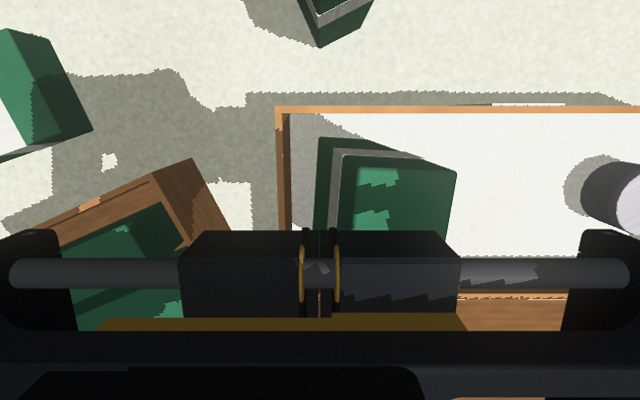

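View pics/side3z.png

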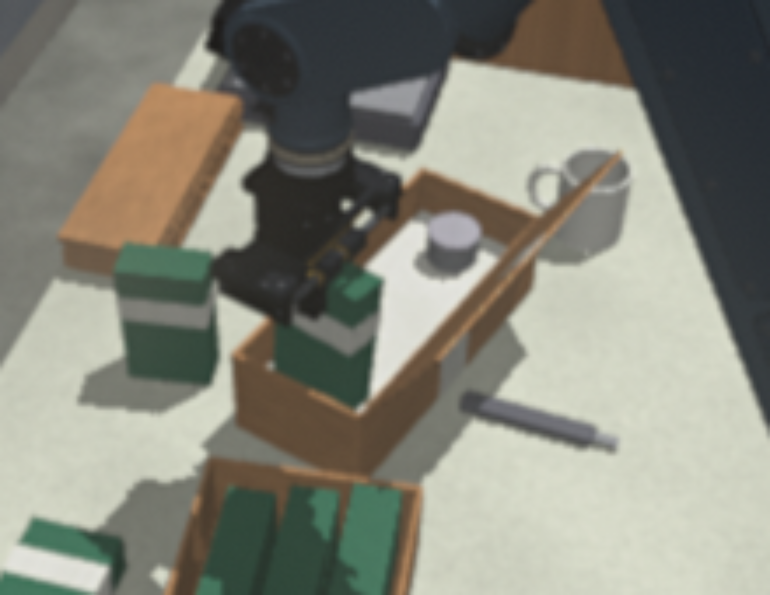

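The pack is tipping about its foot, with its top shifted towards the middle in the side view (375,275). I keep pushing.

Call:
arm_command(commands=[{"translation": [0,0.15,0],"dr": [0,0,0],"jaw": 1},{"translation": [0,0.15,0],"dr": [0,0,0],"jaw": 1},{"translation": [0,0.15,0],"dr": [0,0,0],"jaw": 1},{"translation": [0,0.15,0],"dr": [0,0,0],"jaw": 1},{"translation": [0,0.15,0],"dr": [0,0,0],"jaw": 1},{"translation": [0,0.15,0],"dr": [0,0,0],"jaw": 1}])

```text
time_s: 5.32
position: [0.5969, -0.0822, 0.183]
tcp_rot: [[0.948, -0.317, -0.0], [-0.317, -0.948, -0.0], [-0.0, 0.0, -1.0]]
force: [0.2, 0.0, 0.3]
opening: 0.005
```

```bash
python3 -c "
from h import *
cart()
for n in ['wrist','side']:
  p,d=capture(n);cv2.imwrite(f'pics/{n}4.png',cv2.cvtColor(p,cv2.COLOR_RGB2BGR))
p=cv2.imread('pics/side4.png');cv2.imwrite('pics/side4z.png',cv2.resize(p[80:250,220:440],None,fx=3.5,fy=3.5))
"
```

```text
t 5.32 cart [-1.00e-04  1.23e-01  1.83e-01] toolx [ 0.948 -0.317 -0.   ] toolz [-0. -0. -1.] F [0.2 0.  0.3] op 0.0
```

View pics/side4z.png

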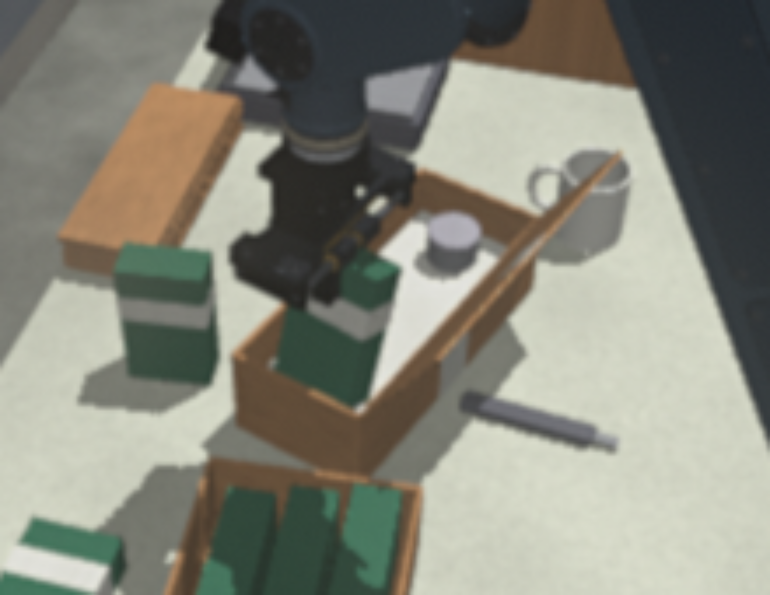

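Call:
arm_command(commands=[{"translation": [0,0.15,0],"dr": [0,0,0],"jaw": 1},{"translation": [0,0.15,0],"dr": [0,0,0],"jaw": 1},{"translation": [0,0.15,0],"dr": [0,0,0],"jaw": 1},{"translation": [0,0.15,0],"dr": [0,0,0],"jaw": 1},{"translation": [0,0.15,0],"dr": [0,0,0],"jaw": 1},{"translation": [0,0,0],"dr": [0,0,0],"jaw": 1},{"translation": [0,0,0],"dr": [0,0,0],"jaw": 1},{"translation": [0,0,0],"dr": [0,0,0],"jaw": 1},{"translation": [0,0,0],"dr": [0,0,0],"jaw": 1},{"translation": [0,0,0],"dr": [0,0,0],"jaw": 1}])

```text
time_s: 6.25
position: [0.5912, -0.0994, 0.183]
tcp_rot: [[0.949, -0.317, 0.0], [-0.317, -0.949, 0.0], [-0.0, -0.0, -1.0]]
force: [-0.4, -0.7, 0.3]
opening: 0.006
```

```bash
python3 -c "
from h import *
cart()
for n in ['wrist','side']:
  p,d=capture(n);cv2.imwrite(f'pics/{n}5.png',cv2.cvtColor(p,cv2.COLOR_RGB2BGR))
p=cv2.imread('pics/side5.png');cv2.imwrite('pics/side5z.png',cv2.resize(p[80:250,220:440],None,fx=3.5,fy=3.5))
"
```

```text
t 6.25 cart [-1.00e-04  1.05e-01  1.83e-01] toolx [ 0.949 -0.317 -0.   ] toolz [ 0.  0. -1.] F [-0.4 -0.7  0.3] op 0.01
```

View pics/side5z.png

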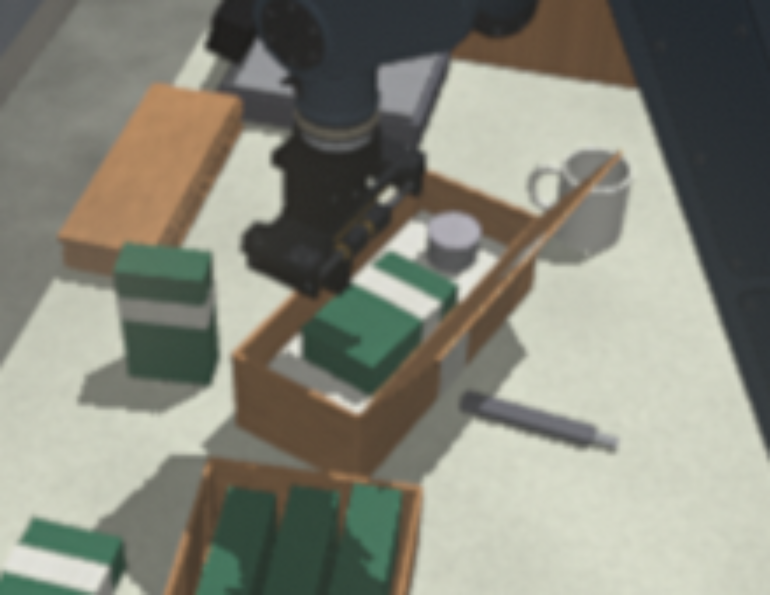

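The pack lies flat, clear of the tin. Next the fingers go up and over to the robot side of the flap.

Call:
arm_command(commands=[{"translation": [0,0,-0.9],"dr": [0,0,0],"jaw": 1},{"translation": [0,0,-0.9],"dr": [0,0,0],"jaw": 1},{"translation": [0,0,-0.9],"dr": [0,0,0],"jaw": 1},{"translation": [0,0,-0.9],"dr": [0,0,0],"jaw": 1},{"translation": [0,0,-0.9],"dr": [0,0,0],"jaw": 1},{"translation": [-0.95,0.525,0],"dr": [0,0,0],"jaw": 1},{"translation": [-0.95,0.525,0],"dr": [0,0,0],"jaw": 1},{"translation": [-0.95,0.525,0],"dr": [0,0,0],"jaw": 1},{"translation": [-0.95,0.525,0],"dr": [0,0,0],"jaw": 1},{"translation": [-0.95,0.525,0],"dr": [0,0,0],"jaw": 1},{"translation": [-0.95,0.525,0],"dr": [0,0,0],"jaw": 1},{"translation": [-0.95,0.525,0],"dr": [0,0,0],"jaw": 1}])

```text
time_s: 7.35
position: [0.403, -0.1339, 0.2956]
tcp_rot: [[0.949, -0.316, 0.0], [-0.316, -0.949, -0.0], [0.0, 0.0, -1.0]]
force: [0.3, -0.6, 1.4]
opening: 0.006
```

Call:
arm_command(commands=[{"translation": [-0.95,0.525,0],"dr": [0,0,0],"jaw": 1},{"translation": [0,0,0],"dr": [0,0,0],"jaw": 1},{"translation": [0,0,0],"dr": [0,0,0],"jaw": 1}])

```text
time_s: 7.6
position: [0.377, -0.1389, 0.2959]
tcp_rot: [[0.948, -0.319, 0.001], [-0.319, -0.948, -0.0], [0.001, 0.0, -1.0]]
force: [-0.1, 0.3, 0.3]
opening: 0.005
```

```bash
python3 -c "
from h import *
cart()
T=np.eye(4);s=read_state();T[:3,:3]=s['tcp_rot'];T[:3,3]=s['position'];T=T@camera_model('wrist')['mount']
np.save('T6.npy',T)
p,d=capture('wrist');np.save('d6.npy',d);cv2.imwrite('pics/wrist6.png',cv2.cvtColor(p,cv2.COLOR_RGB2BGR))
p,d=capture('side');cv2.imwrite('pics/side6.png',cv2.resize(cv2.cvtColor(p,cv2.COLOR_RGB2BGR)[80:250,220:440],None,fx=3.5,fy=3.5))
"
```

```text
t 7.6 cart [-0.1907 -0.0004  0.2959] toolx [ 0.948 -0.319  0.001] toolz [ 0.001 -0.    -1.   ] F [-0.1  0.3  0.3] op 0.0
```

View pics/wrist6.png

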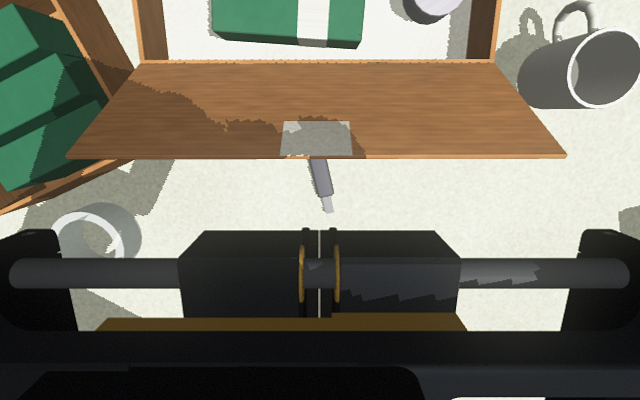

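View pics/side6.png

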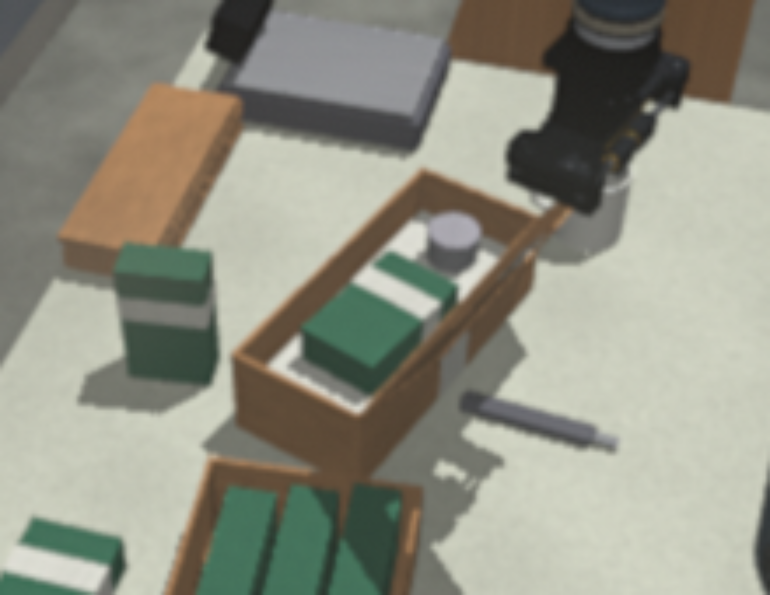

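The wrist view shows the flap's free edge at row 157, ahead of the fingertips at (320,268). I measure the edge exactly.

```bash
python3 -c "
from h import *
T=np.load('T6.npy');d=np.load('d6.npy')
for u,v in [(150,154),(240,154),(400,154),(500,154),(240,70),(400,70)]:
  w=ray('wrist',u,v,d=d[v,u],T=T);q=w[:2]-C;print(u,v,np.round([q@CX,q@CY,w[2]],4))
"
```

```text
150 154 [-0.1502  0.1169  0.2232]
240 154 [-0.1501  0.0541  0.2248]
400 154 [-0.1503 -0.0561  0.2247]
500 154 [-0.1506 -0.1256  0.2236]
240 70 [-0.0841  0.0741  0.1213]
400 70 [-0.0846 -0.0764  0.1232]
```

Call:
arm_command(commands=[{"translation": [0,0,0.88],"dr": [0,0,0],"jaw": 1},{"translation": [0,0,0.88],"dr": [0,0,0],"jaw": 1},{"translation": [0,0,0.88],"dr": [0,0,0],"jaw": 1},{"translation": [0,0,0.88],"dr": [0,0,0],"jaw": 1},{"translation": [0.4,0,0],"dr": [0,0,0],"jaw": 1},{"translation": [0.4,0,0],"dr": [0,0,0],"jaw": 1},{"translation": [0.4,0,0],"dr": [0,0,0],"jaw": 1},{"translation": [0.4,0,0],"dr": [0,0,0],"jaw": 1},{"translation": [0.4,0,0],"dr": [0,0,0],"jaw": 1},{"translation": [0.4,0,0],"dr": [0,0,0],"jaw": 1}])

```text
time_s: 8.53
position: [0.4365, -0.1587, 0.2085]
tcp_rot: [[0.949, -0.317, 0.002], [-0.317, -0.949, -0.001], [0.002, 0.001, -1.0]]
force: [-0.6, -0.3, 0.8]
opening: 0.007
```

```bash
python3 -c "
from h import *
cart()
p,d=capture('side');cv2.imwrite('pics/side7.png',cv2.resize(cv2.cvtColor(p,cv2.COLOR_RGB2BGR)[80:250,220:440],None,fx=3.5,fy=3.5))
"
```

```text
t 8.53 cart [-0.128  -0.0003  0.2085] toolx [ 0.949 -0.317  0.002] toolz [ 0.002 -0.001 -1.   ] F [-0.6 -0.3  0.8] op 0.01
```

View pics/side7.png

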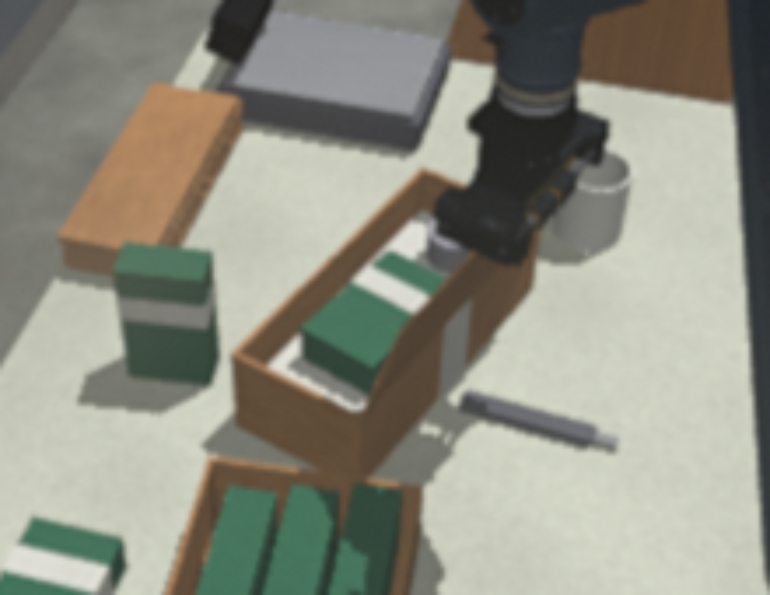

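Call:
arm_command(commands=[{"translation": [0.38,0,0],"dr": [0,0,0],"jaw": 1},{"translation": [0.38,0,0],"dr": [0,0,0],"jaw": 1},{"translation": [0.38,0,0],"dr": [0,0,0],"jaw": 1},{"translation": [0.38,0,0],"dr": [0,0,0],"jaw": 1},{"translation": [0.38,0,0],"dr": [0,0,0],"jaw": 1},{"translation": [0.38,0,0],"dr": [0,0,0],"jaw": 1},{"translation": [0.38,0,0],"dr": [0,0,0],"jaw": 1},{"translation": [0.38,0,0],"dr": [0,0,0],"jaw": 1},{"translation": [0.38,0,0],"dr": [0,0,0],"jaw": 1},{"translation": [0.38,0,0],"dr": [0,0,0],"jaw": 1},{"translation": [0.38,0,0],"dr": [0,0,0],"jaw": 1}])

```text
time_s: 9.5
position: [0.5346, -0.1914, 0.2075]
tcp_rot: [[0.948, -0.317, 0.0], [-0.317, -0.948, -0.0], [0.0, -0.0, -1.0]]
force: [-0.1, -0.2, -0.4]
opening: 0.007
```

```bash
python3 -c "
from h import *
cart()
p,d=capture('side');cv2.imwrite('pics/side8.png',cv2.resize(cv2.cvtColor(p,cv2.COLOR_RGB2BGR)[80:250,220:440],None,fx=3.5,fy=3.5))
"
```

```text
t 9.5 cart [-2.460e-02 -2.000e-04  2.075e-01] toolx [ 0.948 -0.317  0.   ] toolz [ 0. -0. -1.] F [-0.1 -0.2 -0.4] op 0.01
```

View pics/side8.png

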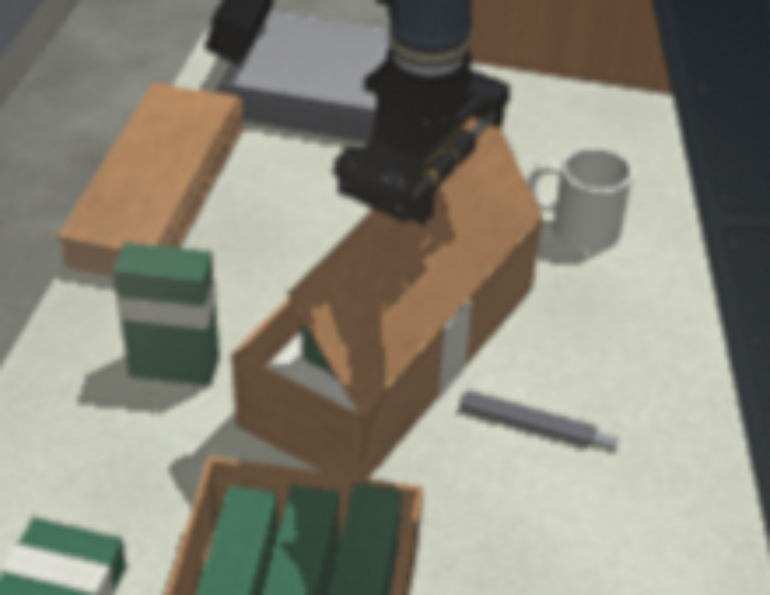

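Call:
arm_command(commands=[{"translation": [0.32,0,0.22],"dr": [0,0,0],"jaw": 1},{"translation": [0.3,0,0.25],"dr": [0,0,0],"jaw": 1},{"translation": [0.27,0,0.27],"dr": [0,0,0],"jaw": 1},{"translation": [0.25,0,0.3],"dr": [0,0,0],"jaw": 1},{"translation": [0.22,0,0.32],"dr": [0,0,0],"jaw": 1},{"translation": [0.19,0,0.33],"dr": [0,0,0],"jaw": 1},{"translation": [0.16,0,0.35],"dr": [0,0,0],"jaw": 1},{"translation": [0.13,0,0.36],"dr": [0,0,0],"jaw": 1},{"translation": [0.1,0,0.37],"dr": [0,0,0],"jaw": 1},{"translation": [0.07,0,0.38],"dr": [0,0,0],"jaw": 1},{"translation": [0,0,0],"dr": [0,0,0],"jaw": 1}])

```text
time_s: 10.47
position: [0.5802, -0.2063, 0.1263]
tcp_rot: [[0.948, -0.317, -0.004], [-0.317, -0.948, 0.002], [-0.004, -0.001, -1.0]]
force: [-0.9, -0.4, -0.5]
opening: 0.004
```

```bash
python3 -c "
from h import *
cart()
p,d=capture('side');cv2.imwrite('pics/side9.png',cv2.resize(cv2.cvtColor(p,cv2.COLOR_RGB2BGR)[80:250,220:440],None,fx=3.5,fy=3.5))
"
```

```text
t 10.47 cart [2.340e-02 1.000e-04 1.263e-01] toolx [ 0.948 -0.317 -0.004] toolz [-0.004  0.002 -1.   ] F [-0.9 -0.4 -0.5] op 0.0
```

View pics/side9.png

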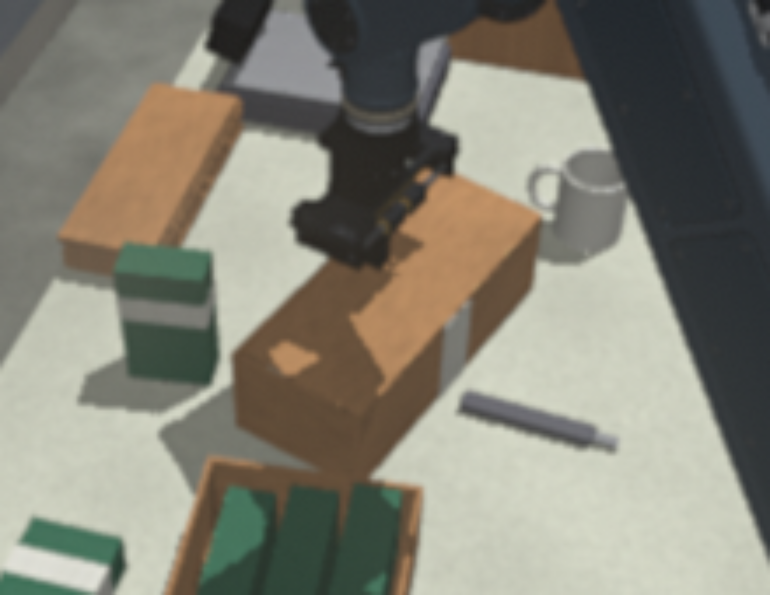

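Call:
arm_command(commands=[{"translation": [0,0,0.1],"dr": [0,0,0],"jaw": 1},{"translation": [0,0,0.1],"dr": [0,0,0],"jaw": 1},{"translation": [0,0,0.1],"dr": [0,0,0],"jaw": 1},{"translation": [0,0,0.05],"dr": [0,0,0],"jaw": 1},{"translation": [0,0,0],"dr": [0,0,0],"jaw": 1},{"translation": [0,0,0],"dr": [0,0,0],"jaw": 1}])

```text
time_s: 11.02
position: [0.5813, -0.2069, 0.1202]
tcp_rot: [[0.948, -0.317, -0.0], [-0.317, -0.948, 0.0], [-0.0, 0.0, -1.0]]
force: [-0.5, -0.6, 0.3]
opening: 0.006
```

Call:
arm_command(commands=[{"translation": [0,0,0.06],"dr": [0,0,0],"jaw": 1},{"translation": [0,0,0.06],"dr": [0,0,0],"jaw": 1},{"translation": [0,0,0],"dr": [0,0,0],"jaw": 1},{"translation": [0,0,0],"dr": [0,0,0],"jaw": 1}])

```text
time_s: 11.35
position: [0.5815, -0.2071, 0.1174]
tcp_rot: [[0.948, -0.317, 0.0], [-0.317, -0.948, -0.0], [0.001, 0.0, -1.0]]
force: [0.2, 0.8, 3.1]
opening: 0.004
```

Call:
arm_command(commands=[{"translation": [0,0,0.03],"dr": [0,0,0],"jaw": 1},{"translation": [0,0,0],"dr": [0,0,0],"jaw": 1},{"translation": [0,0,0],"dr": [0,0,0],"jaw": 1}])

```text
time_s: 11.6
position: [0.5815, -0.2071, 0.1174]
tcp_rot: [[0.948, -0.317, 0.001], [-0.317, -0.948, -0.0], [0.001, 0.0, -1.0]]
force: [-1.0, 1.2, 6.5]
opening: 0.005
```

The force rises to 6.5 N while z stays fixed, so the flap is on its stop. I retreat and check.

Call:
arm_command(commands=[{"translation": [0,0,-0.3],"dr": [0,0,0],"jaw": 1},{"translation": [0,0,-0.8],"dr": [0,0,0],"jaw": 1},{"translation": [0,0,-1],"dr": [0,0,0],"jaw": 1},{"translation": [0,0,-1],"dr": [0,0,0],"jaw": 1},{"translation": [0,0,-1],"dr": [0,0,0],"jaw": 1},{"translation": [0,0,-1],"dr": [0,0,0],"jaw": 1},{"translation": [-0.9,0,-0.5],"dr": [0,0,0],"jaw": 1},{"translation": [-0.9,0,0],"dr": [0,0,0],"jaw": 1},{"translation": [-0.9,0,0],"dr": [0,0,0],"jaw": 1},{"translation": [-0.9,0,0],"dr": [0,0,0],"jaw": 1},{"translation": [0,0,0],"dr": [0,0,0],"jaw": 1},{"translation": [0,0,0],"dr": [0,0,0],"jaw": 1}])

```text
time_s: 12.6
position: [0.4952, -0.178, 0.2566]
tcp_rot: [[0.948, -0.317, 0.0], [-0.317, -0.948, 0.0], [0.0, -0.0, -1.0]]
force: [0.9, -0.3, -0.7]
opening: 0.008
```

```bash
python3 -c "
from h import *
cart()
s=read_state();T=np.eye(4);T[:3,:3]=s['tcp_rot'];T[:3,3]=s['position'];T=T@camera_model('wrist')['mount']
p,d=capture('wrist');cv2.imwrite('pics/wrist10.png',cv2.cvtColor(p,cv2.COLOR_RGB2BGR))
p2,_=capture('side');cv2.imwrite('pics/side10.png',cv2.cvtColor(p2,cv2.COLOR_RGB2BGR))
K=camera_model('wrist')['intrinsics'];v,u=np.mgrid[0:400,0:640]
w=np.stack([(u-K[0,2])/K[0,0]*d,(v-K[1,2])/K[1,1]*d,d],-1)@T[:3,:3].T+T[:3,3]
cx=(w[...,:2]-C)@CX;cy=(w[...,:2]-C)@CY
for a in np.arange(-.06,.07,.02):
  m=(abs(cx-a)<.005)&(abs(cy)<.12)&(v<225)&(d>0)&(w[...,2]<.2);print(round(a,2),m.sum(),np.round(np.median(w[m][:,2]),4) if m.any() else '')
"
```

```text
t 12.6 cart [-0.0662 -0.      0.2566] toolx [ 0.948 -0.317  0.   ] toolz [ 0.  0. -1.] F [ 0.9 -0.3 -0.7] op 0.01
-0.06 2548 0.108
-0.04 2624 0.108
-0.02 2877 0.108
0.0 2929 0.108
0.02 3250 0.108
0.04 3315 0.1079
0.06 2812 0.1079
```

View pics/side10.png

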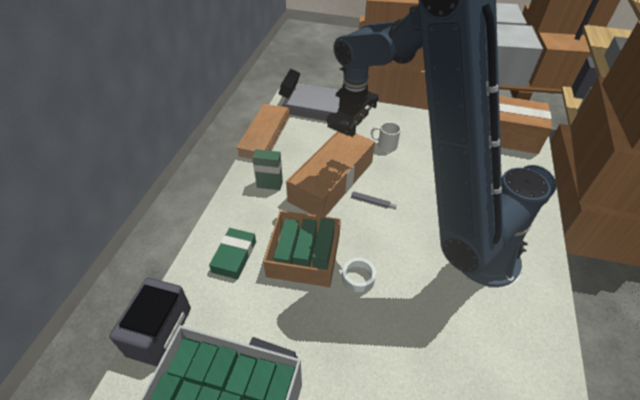

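View pics/wrist10.png

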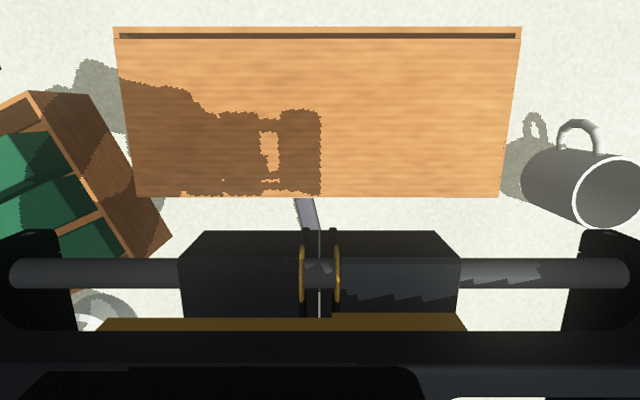

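The flap lies level at z ≈ 0.108 m across its width, and the bystanders are where they were. I hand in.

```bash
python3 -c "
from rig import *
print(hand_in())"
```

```text
the job is handed in; nothing more can be done
None
```

I pushed the pack over with the closed fingertips, then pushed the flap shut, and handed the job in at about 12.7 s of the 51 s allowed. `hand_in()` gives no verdict, so I don't know how it was judged.

- **Pack:** it tipped over its foot towards the carton's middle. The side pictures taken before the flap was shut show it lying flat on its broad face, clear of the tin. I judged this by eye and took no measurement of its tilt or height. The shut flap hides it now.
- **Flap:** on the final press the force rose to 6.5 N while the height stayed the same, so the flap was on its stop. After the arm backed off, the wrist camera's depth gave the top face at 0.108 m across its whole width (nominal 0.109 m, calibration good to about 2 mm), which means it is level and shut.
- **Everything else:** the tin was standing in place in the last picture before the flap covered it. The other loose things on the table look unmoved in the last side picture, though I did not measure their positions. The gripper ended clear of everything.

No check failed or disagreed.

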